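# Clamp a plaster mould in the screw press

## Task

Push the closed plaster mould gently along the press bed until it is fully home against the end stop, then turn the wing knob clockwise until the foot just touches the mould, and from there give it one quarter turn more. Do not bang or crush the plaster, do not disturb the other things on the bench, and leave the mould clamped with the gripper clear.

Things in the scene. Friction and masses are not known exactly. Their poses are not given: they have to be found in the camera images.
- press: Screw press fixed to the bench: steel bed with a grey gate-shaped frame over it. Origin on the bench right under the screw axis; z up, x along the bed from the open loading end (-x) to the end stop (+x). Bed plate: 12 mm thick, x -160 to 80 mm, y +-95 mm. Two guide rails 20 mm high on the bed, x -70 to 80 mm, inner faces at y = +-49 mm (4 mm play each side of the mould).
- stop_face (a point): Middle of the end stop's face at the far end of the bed, 65 mm beyond the screw axis and 29 mm above the bench; axes as the press. The stop is a steel bar across the bed, its top 46 mm above the bench. The mould's far face must rest on this face.
- crossbar_top (a point): Top of the grey crossbar on the screw axis, 142 mm above the bench; axes as the press. The bar spans x +-15 mm, y +-90 mm, z 122 to 142 mm, on posts 26 x 20 mm in section at y = +-80 mm. Nothing but the mould, the low rails and the stop stands over the bed elsewhere, so the loading end is open from above.
- foot_axis (a point): Fixed mark on the screw axis, 94 mm above the bench. Round steel foot, 48 mm across, hangs here under the crossbar. It sinks 16 mm per full clockwise knob turn, without turning. It starts 2.5 to 9.5 mm above the mould's top (differs each time, not measured). It is sprung: on touching it presses with 48 N, then 2.4 N more per mm of screw travel. Plaster crushes at 67 N (half a turn).
- mould_center (a point): Centre of the closed two-part mould: off-white plaster block, 130 (x) x 90 (y) x 70 mm high, about 0.85 kg, thin seam round its middle, dark pour hole on top near its -x end. Loose on the bed, far end already between the rails, 45 to 80 mm short of home (home: this point on the screw axis, within 4 mm). Push its -x face; it slides at 3 to 10 N, and over 35 N chips it.
- knob_grip (a point): Grip point of the steel wing knob on the crossbar, on the screw axis, 171 mm above the bench: middle of an upright flat bar 42 mm long (this point's x), 12 mm thick (y), 30 mm high. Clockwise from above (yaw decreasing) lowers the foot; the knob keeps its height and stays where left. Drag 0.19 N m either way; at touch a load of 0.12 N m adds within 15 degrees, 0.025 more over a quarter turn.
- mug: White plastic mug, 80 mm across, 85 mm high, standing beside the press; a bystander. Origin at the centre of its underside.
- brush: Brush with a wooden handle lying beside the press; a bystander.
- scraper: Spatula-like scraper lying on the bench; a bystander.
- half: Single plaster mould half, 100 x 120 x 30 mm, with small round pips on top; a bystander. Origin at the centre of its underside.
- jar: Clear plastic jar with a white lid, 72 mm across, 100 mm high; a bystander. Origin at the centre of its underside.
- cast: Small grey turned casting, 56 mm across and 90 mm high, standing on the bench; a bystander. Origin at the centre of its underside.
Not all that is in view belongs to the job. What is shaped like the part that bears mould_center but pink or red is not meant.

How it is judged:
By the outcome, as a careful person would: the job done as asked, in the order asked, and still so for the second after the job is handed in, with the robot touching nothing.
It also fails if it takes over 72 s, if anything falls off the work surface, if the arm or the gripper's body presses on something with over 40 N, if the wrist force passes 120 N, or if a joint passes its speed limit or range.

## Robot

A 6-joint arm with a two-finger parallel gripper is mounted at the origin on the work surface. World frame = base frame: x ahead of the robot, y to its left, z up, the work surface at z = 0. Lengths are in m, angles in rad, forces in N, time in s.
With the tool pointing down it reaches from about 0.35 to 0.85 m from the base axis. Payload 8.1 kg.
Tool frame: the origin (TCP) lies midway between the tips of the shut fingers; the grasp point (between the pads) lies 19 mm behind it; z points along the fingers, y is the direction in which the jaws open and shut (so a half turn about z gives the same grasp; the last joint's range is limited). The gripper opens to 93 mm and grips with 3 to 60 N. Pads are 15 mm wide; open, the fingers measure 128 mm over their backs; the gripper's body (75 mm by 188 mm) begins 65 mm behind the grasp point.
Start: joints at [1.035, 0.13, 1.488, -0, 1.523, -0.085], TCP at [0.261, 0.54, 0.219] pointing down, gripper open.
Joint ranges: [-2.96, 2.96], [-0.89, 2.26], [0.02, 2.5], [-1.34, 4.48], [0, 2.73], [-2.66, 2.66]. Speed limits (rad/s): [2.39, 2.39, 2.79, 3.14, 3.14, 3.14].

## Interface

Orientations are given as a rotation vector (axis times angle).
In Python, from plant import robot, optics, ticket gives the robot as it stands.
- The arm moves only by the tool send_rows, never from a script. Its argument "targets" is a list of rows, each a list of 3 entries, a list of its own where there are three numbers: the opening, from -1 (shut) to 1 (fully open), then the shift along the tool's x, y, z in mm, then the turn about the tool's z in rad. A call has 1 to 12 rows; each row shifts and turns the commanded pose from where the row before left it, along the tool's axes as they then stand; what a row does not reach is not made up. A row lasts 1/10 s, in which the tool goes at most 50 mm and 8.59 degrees, less where a joint would pass 70% of its speed; a pose out of reach is approached as far as the arm can. A call with a gripper value outside its range is refused whole. The fingers move at their own pace and stop on an object; "newtons" is the grip in N (left out, the last holds). Time passes only in rows, so rows that do not move let the fingers close. It gives the time, the measured TCP pose, the force and the opening at its end, in the units of the state.
- robot.read_state(): the state, without advancing time (a new reading comes with each control period).
- optics.read_camera(name): name is "side" or "top" or "wrist"; returns a dict with "color" (400x640x3 uint8, red, green, blue), "K" (3x3 intrinsics, pixels), "position" and "orientation" of the camera in the world. Camera axes: x right, y up, looking along -z (the intrinsics and any distortion apply to the point x, -y, -z); pixel columns grow to the right and rows downward; lengths in m; the calibration is good to about 2 mm. A picture is of the moment at which its call begins. There is no depth.
- ticket.close_job(): hands the job in, once; it reports no verdict.
Trained networks look in the newest picture that a camera, given by its name, has taken for a name from the list of things; names that differ only in an ending like _2 or _b are one class to them, and where a whole thing is asked for, a point or a joint stands for the part that bears it (a point fixed in the world has none). Each returns a list of dicts, best first, with "confidence" (0 to 1); they miss things now and then, are a little off and sometimes report something else, mostly with a low value. They report only what shows in the picture. A call takes as long as a camera call. They do not tell look-alikes from the thing itself.
- optics.cut_out(camera, name): "region" (400x640 bool, what is visible of it) and "point" ([column, row] in pixels, amid what is visible of it).
The state is a dict: "t": time; "q": joint angles; "dq": joint speeds; "joint_torque": joint torques, N m; "tool_pos": TCP position; "orientation": TCP orientation; "force": force on the tool from outside, world axes, zero at the start; "wrist_torque": the same for the moment, N m; "opening": finger opening in m.
Only numpy, scipy, OpenCV 4.12 (cv2) and the standard library are available. Lean on these libraries where they do the work, as an engineer would, in place of code of your own. Each camera call takes 0.05 s, during which the arm holds its last target.

## Working session

There is one attempt and no reset: what is moved stays moved. The work goes in short steps, Python scripts to look and compute and a tool call to move; the robot and the scene stay as the last step left them, time stands still between calls to the robot, and variables do not carry over. Pictures are saved under pics/ and viewed, and the job is handed in when it is done.

Besides the shell and the picture viewer there is one more tool, called after "Call:" as name(argument=value, ...), one argument or row to a line, values as JSON. send_rows: Moves the arm, as the interface text tells. Its arguments: {"type":"object","properties":{"targets":{"type":"array","items":{"type":"array"}},"newtons":{"type":"number"}},"required":["targets"]}

```bash
mkdir -p pics; ls
python3 - <<'E'
from plant import robot, optics
import cv2
print(robot.read_state())
for n in ["side","top","wrist"]:
    c=optics.read_camera(n); cv2.imwrite(f"pics/{n}0.png",c["color"][:,:,::-1]); print(n,c["K"].tolist(),c["position"],c["orientation"],[k for k in c])
    for o in ["mould_center","knob_grip","press","crossbar_top"]:
        try:
            for r in optics.cut_out(n,o)[:3]: print(o,r["confidence"],r["point"],r["region"].sum())
        except Exception as e: print(o,e)
E
```

```text
pics
{'t': 0.0, 'q': array([ 1.03459713e+00,  1.31136866e-01,  1.48926798e+00, -3.82252911e-05,
        1.52301580e+00, -8.53851219e-02]), 'dq': array([-0.00062096,  0.00078368, -0.00106833, -0.00201946, -0.00092282,
       -0.00079195]), 'joint_torque': array([-1.39470307e-03, -5.59844148e+01, -4.91758311e+01,  7.66448211e-02,
        3.53428570e-02, -1.38616583e-04]), 'tool_pos': array([0.26111061, 0.53956938, 0.21760818]), 'orientation': array([-7.02035827e-01, -3.06161049e+00,  2.75171197e-03]), 'force': array([ 0.1388629 ,  0.09612218, -0.06998696]), 'wrist_torque': array([ 0.06647692,  0.02262394, -0.03195142]), 'opening': 0.09257210197155717}
side [[387.37142289660204, 0.0, 319.1093586110886], [0.0, 387.37142289660204, 195.98728192675034], [0.0, 0.0, 1.0]] [ 0.06485901 -0.74211422  0.8453978 ] [ 0.86381666 -0.24745784 -0.53215864] ['color', 'K', 'position', 'orientation']
mould_center 0.89 [292.7, 259.0] 2043
mould_center 0.7 [301.6, 196.1] 1415
mould_center 0.59 [236.8, 185.7] 1252
knob_grip 0.67 [300.2, 156.9] 405
knob_grip 0.47 [321.3, 159.0] 141
press 0.73 [327.7, 170.6] 1011
crossbar_top 0.95 [326.2, 175.5] 981
top [[393.3103425171998, 0.0, 320.7256812046891], [0.0, 393.3103425171998, 204.4226969476921], [0.0, 0.0, 1.0]] [ 0.36779145 -0.00997741  1.19518504] [ 0.14643433 -0.10596528 -1.55944356] ['color', 'K', 'position', 'orientation']
mould_center 0.97 [287.7, 209.8] 1508
mould_center 0.91 [229.1, 265.4] 1625
mould_center 0.77 [357.8, 265.8] 1535
knob_grip 0.54 [288.1, 173.9] 105
press 0.56 [292.8, 178.8] 988
crossbar_top 0.62 [290.6, 179.6] 981
crossbar_top 0.35 [461.1, 179.1] 1415
wrist [[340.40603151765714, 0.0, 323.8545005645879], [0.0, 340.40603151765714, 198.14316063630645], [0.0, 0.0, 1.0]] [0.20169578 0.56990695 0.38503287] [-0.2173578  -0.13644729  1.11296464] ['color', 'K', 'position', 'orientation']
mould_center 0.74 [206.6, 356.8] 3004
```

View pics/side0.png

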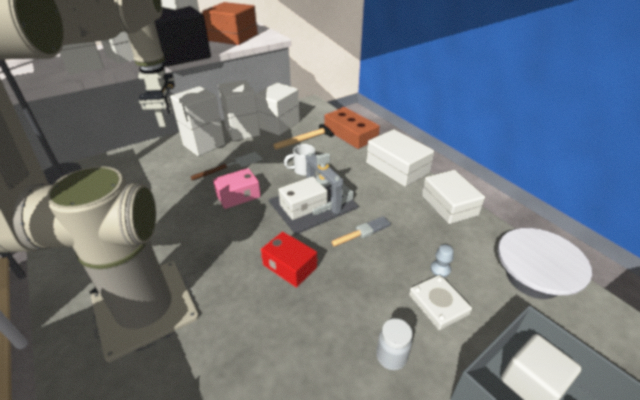

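View pics/top0.png

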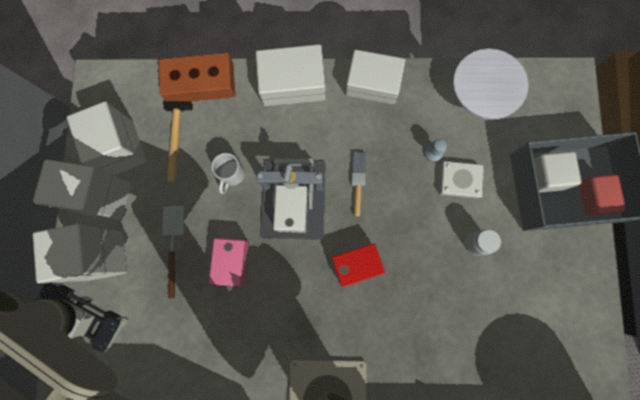

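View pics/wrist0.png

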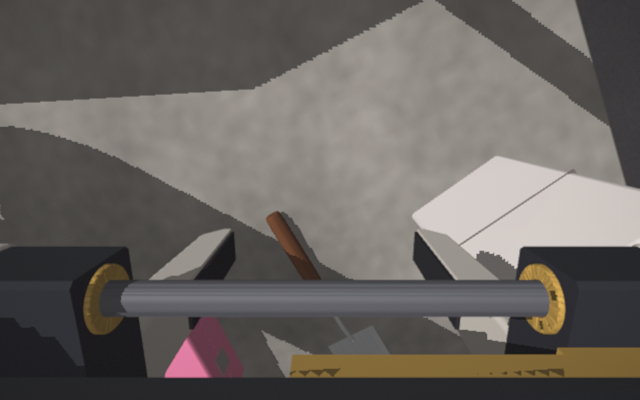

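```bash
cat > h.py <<'E'
import numpy as np, cv2
from scipy.spatial.transform import Rotation as R
def proj(c,P):
    P=np.atleast_2d(P).astype(float); Rm=R.from_rotvec(c["orientation"]).as_matrix()
    q=(P-c["position"])@Rm; K=c["K"]; 
    return np.c_[K[0,0]*q[:,0]/-q[:,2]+K[0,2], K[1,1]*-q[:,1]/-q[:,2]+K[1,2]]
def unproj(c,uv,z):
    K=c["K"]; Rm=R.from_rotvec(c["orientation"]).as_matrix()
    d=Rm@np.array([(uv[0]-K[0,2])/K[0,0],-(uv[1]-K[1,2])/K[1,1],-1]); p=np.array(c["position"])
    return p+d*(z-p[2])/d[2]
E
python3 - <<'E'
from plant import robot, optics
from h import *
c=optics.read_camera("top")
im=c["color"][130:260,230:350,::-1]; cv2.imwrite("pics/top1.png",cv2.resize(im,None,fx=4.6,fy=4.6,interpolation=cv2.INTER_CUBIC))
for o,z in [("mould_center",.082),("knob_grip",.18),("crossbar_top",.142)]:
    for r in optics.cut_out("top",o)[:2]: print(o,r["point"],unproj(c,r["point"],z).round(4),r["confidence"])
c=optics.read_camera("side")
im=c["color"][130:240,250:370,::-1]; cv2.imwrite("pics/side1.png",cv2.resize(im,None,fx=5,fy=5,interpolation=cv2.INTER_CUBIC))
for o,z in [("mould_center",.06),("knob_grip",.171),("crossbar_top",.142)]:
    for r in optics.cut_out("side",o)[:2]: print(o,r["point"],unproj(c,r["point"],z).round(4),r["confidence"])
E
```

```text
mould_center [359.3, 265.3] [ 0.3768 -0.0897  0.082 ] 0.93
mould_center [289.1, 208.7] [0.5354 0.1103 0.082 ] 0.66
crossbar_top [290.3, 178.4] [0.6106 0.1024 0.142 ] 0.98
mould_center [303.6, 197.1] [0.5356 0.0946 0.06  ] 0.89
mould_center [289.3, 259.0] [ 0.3696 -0.1094  0.06  ] 0.86
crossbar_top [327.8, 174.9] [0.6043 0.0595 0.142 ] 0.59
crossbar_top [299.7, 159.5] [0.5746 0.1799 0.142 ] 0.37
```

View pics/top1.png

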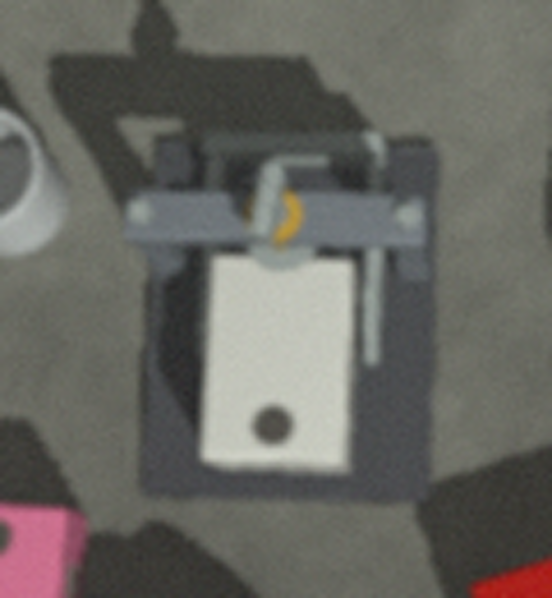

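View pics/side1.png

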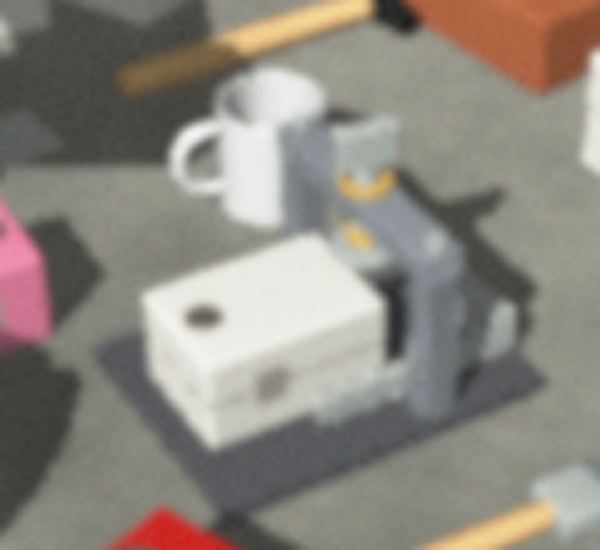

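```bash
cat > fit.py <<'E'
from plant import robot, optics
from h import *
from scipy.optimize import least_squares
T=optics.read_camera("top"); S=optics.read_camera("side")
def ft(l): return (np.array(l)+.5)/4.6-.5+[230,130]
def fs(l): return (np.array(l)+.5)/5-.5+[250,130]
def tr(p,L):
    c,s=np.cos(p[2]),np.sin(p[2]); L=np.array(L,float)/1000
    return np.c_[p[0]+c*L[:,0]-s*L[:,1],p[1]+s*L[:,0]+c*L[:,1],L[:,2]]
LT=[(-160,95,12),(-160,-95,12),(80,-95,12),(15,90,142),(-15,90,142),(15,-90,142),(-15,-90,142)]
UT=ft([(142,496),(430,498),(437,146),(126,193),(126,242),(427,199),(427,248)])
LS=[(-160,95,12),(-160,-95,12),(80,-95,12)]; US=fs([(97,348),(220,505),(547,380)])
MT=[(65,45,82),(65,-45,82),(-65,-45,82),(-65,45,82)]
UMT=ft([(213,255),(353,260),(350,470),(202,462)])
MS=[(-65,45,82),(-65,-45,82),(65,-45,82)]
UMS=fs([(143,297),(208,367),(385,298)])
def run(a,ua,b,ub):
    f=lambda p: np.r_[(proj(T,tr(p,a))-ua).ravel(),(proj(S,tr(p,b))-ub).ravel()]
    r=least_squares(f,[.6,.1,0],loss="soft_l1"); print(r.x.round(4),f(r.x).round(1)); 
    f1=lambda p:(proj(T,tr(p,a))-ua).ravel(); r1=least_squares(f1,[.6,.1,0]);print(" top",r1.x.round(4))
    return r.x
p=run(LT,UT,LS,US)
m=run(MT[2:] ,UMT[2:],MS,UMS)
m=run(MT ,UMT,MS,UMS)
c,s=np.cos(p[2]),np.sin(p[2]); d=(m-p)[:2]
print("mould in press",c*d[0]+s*d[1],-s*d[0]+c*d[1],m[2]-p[2])
K=tr(p,[(0,0,171),(0,0,186),(21,0,186),(-21,0,186)])
u=proj(T,K); print("knob top crop",((u-[230,130])*4.6).round(0).tolist()); u=proj(S,K); print("side",((u-[250,130])*5).round(0).tolist())
E
python3 fit.py
```

```text
[ 0.615   0.105  -0.0178] [-0.1  0.3  0.2  1.5  0.7  0.6  0.2 -0.7 -0.4 -0.7 -0.2 -0.7 -0.5 -0.6
 -1.5 -0.1  1.   2.2 -0.6  0.2]
 top [ 0.6147  0.1051 -0.0117]
[ 0.5384  0.1078 -0.0029] [-0.5 -1.4  0.1  0.1 -0.8 -0.3 -0.1  1.1  0.2  0.6]
 top [ 0.5365  0.1045 -0.0464]
[ 0.5383  0.107  -0.0141] [-0.3  0.2  0.2 -0.3 -0.5 -1.1  0.2 -0.1 -0.7 -0.3 -0.3  1.2  0.3  0.9]
 top [ 0.5373  0.1067 -0.0205]
mould in press -0.07677507710093696 0.0006706036455700073 0.003652633180476301
knob top crop [[268.0, 204.0], [265.0, 198.0], [267.0, 162.0], [264.0, 234.0]]
side [[363.0, 145.0], [363.0, 125.0], [392.0, 115.0], [334.0, 135.0]]
```

```bash
cat > st.py <<'E'
import sys
from plant import robot
from h import *
s=robot.read_state(); M=R.from_rotvec(s["orientation"]).as_matrix()
H=np.degrees(np.arctan2(M[1,0],M[0,0]))
print("t",round(s["t"],2),"pos",s["tool_pos"].round(4),"H",H.round(2),"tilt",M[:,2].round(3),"q",s["q"].round(3),"F",s["force"].round(2),"T",s["wrist_torque"].round(3),"tq6",s["joint_torque"][5].round(3),"op",round(s["opening"],4))
if len(sys.argv)>4:
    g=np.array([float(a) for a in sys.argv[1:4]]); Hg=float(sys.argv[4])
    dh=(H-Hg+180)%360-180
    a=np.radians(Hg); X=np.array([np.cos(a),np.sin(a),0]);Z=np.array([0,0,-1.]);Y=np.cross(Z,X); D=(g-s["tool_pos"])*1000
    print("turn first",np.radians(dh).round(4),"then shift",np.array([D@X,D@Y,D@Z]).round(1))
E
python3 st.py .43 .106 .218 179
```

```text
t 1.25 pos [0.2614 0.5401 0.2187] H 154.17 tilt [ 0.  0. -1.] q [ 1.035  0.13   1.488 -0.     1.523 -0.085] F [ 0.8  -0.05 -0.66] T [ 0.01  -0.004  0.021] tq6 -0.0 op 0.0932
turn first -0.4333 then shift [-176.1 -431.1    0.7]
```

Call:
send_rows(
  targets=[
    [0.1, [0, 0, 0], -0.1444],
    [0.1, [0, 0, 0], -0.1444],
    [0.1, [0, 0, 0], -0.1444],
    [0.1, [-18, -43, 0], 0],
    [0.1, [-18, -43, 0], 0],
    [0.1, [-18, -43, 0], 0],
    [0.1, [-18, -43, 0], 0],
    [0.1, [-18, -43, 0], 0],
    [0.1, [-18, -43, 0], 0],
    [0.1, [-18, -43, 0], 0],
    [0.1, [-18, -43, 0], 0],
    [0.1, [-18, -43, 0], 0],
  ],
)

```text
t: 2.45
tool_pos: [0.417, 0.1485, 0.219]
orientation: [0.027, 3.14, 0.0]
force: [1.1, -0.2, -0.2]
opening: 0.051
```

```bash
python3 st.py .44 .106 .218 179
python3 - <<'E'
from plant import optics
from h import *
c=optics.read_camera("wrist"); cv2.imwrite("pics/w1.png",c["color"][:,:,::-1])
E
```

```text
t 2.45 pos [0.417  0.1485 0.219 ] H 179.0 tilt [ 0.001  0.    -1.   ] q [ 0.226 -0.31   1.902  0.     1.549 -1.327] F [ 1.06 -0.16 -0.2 ] T [ 0.085 -0.003 -0.034] tq6 2.219 op 0.051
turn first 0.0001 then shift [-23.8 -42.1   1. ]
```

View pics/w1.png

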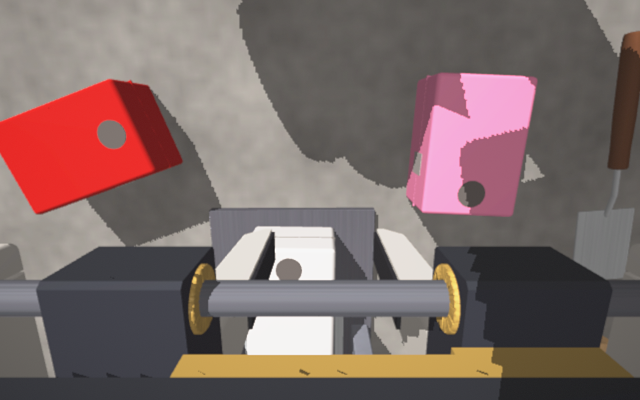

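Call:
send_rows(
  targets=[
    [0.1, [-10, -42, 0], 0],
    [0.1, [0, 0, 45], 0],
    [0.1, [0, 0, 45], 0],
    [0.1, [0, 0, 45], 0],
    [0.1, [0, 0, 38], 0],
    [0.1, [0, 0, 0], 0],
  ],
)

```text
t: 3.1
tool_pos: [0.4208, 0.1076, 0.0404]
orientation: [-0.028, -3.131, 0.002]
force: [-1.0, -0.2, -0.8]
opening: 0.0511
```

```bash
python3 st.py .45 .107 .045 179
python3 - <<'E'
from plant import optics
from h import *
c=optics.read_camera("side"); cv2.imwrite("pics/s2.png",cv2.resize(c["color"][110:260,220:400,::-1],None,fx=4,fy=4,interpolation=2))
E
```

```text
t 3.1 pos [0.4208 0.1076 0.0404] H 178.98 tilt [-0.01  -0.001 -1.   ] q [ 0.132 -0.148  2.104  0.     1.195 -1.421] F [-0.96 -0.2  -0.81] T [ 0.022 -0.035 -0.026] tq6 0.0 op 0.0511
turn first -0.0004 then shift [-29.2  -0.1  -4.6]
```

View pics/s2.png

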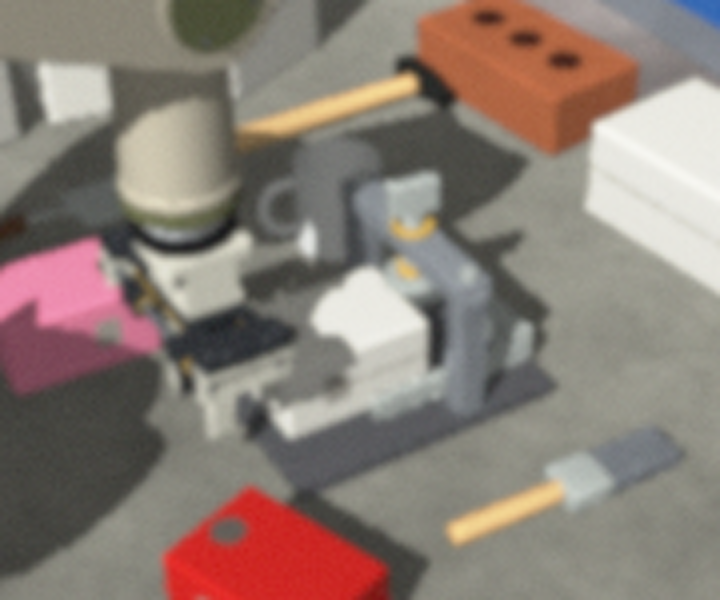

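Call:
send_rows(
  targets=[
    [0.1, [-8, 0, -4], 0],
    [0.1, [-8, 0, 0], 0],
    [0.1, [-5, 0, 0], 0],
    [0.1, [-3, 0, 0], 0],
    [0.1, [-2, 0, 0], 0],
    [0.1, [-2, 0, 0], 0],
    [0.1, [-2, 0, 0], 0],
    [0.1, [-2, 0, 0], 0],
    [0.1, [0, 0, 0], 0],
  ],
)

```text
t: 4.05
tool_pos: [0.4579, 0.1075, 0.0496]
orientation: [-0.028, -3.141, 0.0]
force: [0.9, -0.5, 0.2]
opening: 0.0512
```

```bash
python3 st.py .45 .107 .045 179
```

```text
t 4.05 pos [0.4579 0.1075 0.0496] H 178.99 tilt [-0. -0. -1.] q [ 0.122 -0.068  2.013 -0.     1.197 -1.432] F [ 0.92 -0.47  0.2 ] T [ 0.034  0.032 -0.025] tq6 -0.011 op 0.0512
turn first -0.0002 then shift [ 7.9 -0.6  4.6]
```

Call:
send_rows(
  targets=[
    [0.1, [-1.5, 0, 3], 0],
    [0.1, [-1.5, 0, 2], 0],
    [0.1, [-1.5, 0, 0], 0],
    [0.1, [-1.5, 0, 0], 0],
    [0.1, [-1.5, 0, 0], 0],
    [0.1, [-1.5, 0, 0], 0],
    [0.1, [-1.5, 0, 0], 0],
    [0.1, [-1.5, 0, 0], 0],
  ],
)

```text
t: 4.85
tool_pos: [0.4684, 0.1072, 0.0444]
orientation: [-0.028, -3.138, 0.001]
force: [-9.1, -0.7, 7.0]
opening: 0.0512
```

```bash
python3 st.py .45 .107 .045 179
```

```text
t 4.85 pos [0.4684 0.1072 0.0444] H 178.99 tilt [-0.003 -0.    -1.   ] q [ 0.118 -0.029  1.985 -0.     1.189 -1.435] F [-9.12 -0.67  6.98] T [-0.039  1.203  0.077] tq6 0.009 op 0.0512
turn first -0.0001 then shift [18.4 -0.5 -0.6]
```

Call:
send_rows(
  targets=[
    [0.1, [-2, 0, 0], 0],
    [0.1, [-2, 0, 0], 0],
    [0.1, [-2, 0, 0], 0],
    [0.1, [-2, 0, 0], 0],
    [0.1, [-2, 0, 0], 0],
  ],
)

```text
t: 5.35
tool_pos: [0.4784, 0.1072, 0.0444]
orientation: [-0.027, -3.138, 0.0]
force: [-8.5, 0.4, 6.0]
opening: 0.0511
```

```bash
python3 st.py .45 .107 .045 179
```

```text
t 5.35 pos [0.4784 0.1072 0.0444] H 179.01 tilt [-0.003 -0.    -1.   ] q [ 0.116 -0.002  1.959  0.     1.188 -1.438] F [-8.5   0.36  6.02] T [0.042 1.213 0.082] tq6 0.06 op 0.0511
turn first 0.0001 then shift [28.3 -0.7 -0.6]
```

Call:
send_rows(
  targets=[
    [0.1, [-2, 0, -1], 0],
    [0.1, [-2.5, 0, 0], 0],
    [0.1, [-2.5, 0, 0], 0],
    [0.1, [-2.5, 0, 0], 0],
    [0.1, [-2.5, 0, 0], 0],
    [0.1, [-2.5, 0, 0], 0],
    [0.1, [-2.5, 0, 0], 0],
    [0.1, [-2.5, 0, 0], 0],
    [0.1, [-2.5, 0, 0], 0],
  ],
)

```text
t: 6.25
tool_pos: [0.502, 0.1068, 0.0456]
orientation: [-0.028, -3.141, 0.0]
force: [-3.7, 1.2, -2.1]
opening: 0.0514
```

```bash
python3 st.py .45 .107 .045 179
```

```text
t 6.25 pos [0.502  0.1068 0.0456] H 178.99 tilt [-0. -0. -1.] q [ 0.11   0.055  1.898 -0.     1.189 -1.444] F [-3.72  1.16 -2.09] T [0.027 0.562 0.07 ] tq6 0.032 op 0.0514
turn first -0.0002 then shift [52.  -0.7  0.6]
```

Clean sliding at about 4 N. I'll continue, slowing down near home (TCP about 0.54).

Call:
send_rows(
  targets=[
    [0.1, [-2.5, 0, 0], 0],
    [0.1, [-2.5, 0, 0], 0],
    [0.1, [-2.5, 0, 0], 0],
    [0.1, [-2.5, 0, 0], 0],
    [0.1, [-2.5, 0, 0], 0],
    [0.1, [-2.5, 0, 0], 0],
    [0.1, [-2.5, 0, 0], 0],
    [0.1, [-2, 0, 0], 0],
    [0.1, [-2, 0, 0], 0],
  ],
)

```text
t: 7.15
tool_pos: [0.5235, 0.1064, 0.0457]
orientation: [-0.028, -3.141, 0.0]
force: [-3.9, 0.9, -2.0]
opening: 0.0518
```

```bash
python3 st.py .45 .107 .045 179
python3 - <<'E'
from plant import optics
from h import *
c=optics.read_camera("side"); cv2.imwrite("pics/s3.png",cv2.resize(c["color"][130:240,260:370,::-1],None,fx=5,fy=5,interpolation=2))
E
```

```text
t 7.15 pos [0.5235 0.1064 0.0457] H 178.99 tilt [-0. -0. -1.] q [ 0.105  0.11   1.84  -0.     1.192 -1.449] F [-3.85  0.91 -1.98] T [0.013 0.6   0.028] tq6 0.029 op 0.0518
turn first -0.0002 then shift [73.5 -0.7  0.7]
```

View pics/s3.png

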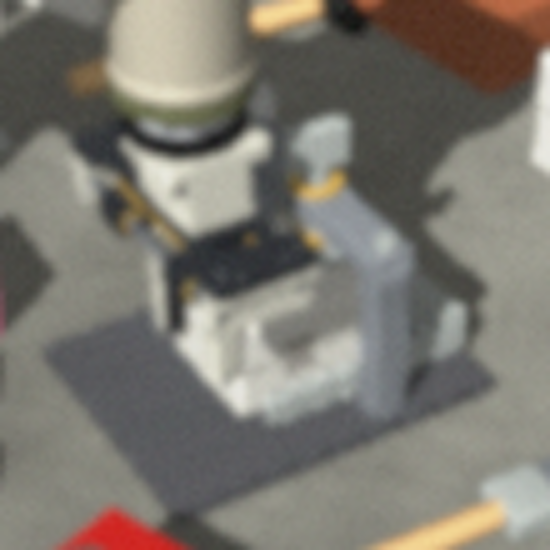

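Call:
send_rows(
  targets=[
    [0.1, [-2, 0, 0], 0],
    [0.1, [-2, 0, 0], 0],
    [0.1, [-1.5, 0, 0], 0],
    [0.1, [-1.5, 0, 0], 0],
    [0.1, [-1, 0, 0], 0],
    [0.1, [-1, 0, 0], 0],
    [0.1, [-1, 0, 0], 0],
  ],
)

```text
t: 7.9
tool_pos: [0.5333, 0.1063, 0.0458]
orientation: [-0.028, -3.141, -0.0]
force: [-5.5, 0.2, 2.1]
opening: 0.0511
```

Call:
send_rows(
  targets=[
    [0.1, [-1, 0, 0], 0],
    [0.1, [-1, 0, 0], 0],
  ],
)

```text
t: 8.1
tool_pos: [0.5354, 0.1062, 0.0458]
orientation: [-0.028, -3.141, 0.0]
force: [-5.4, 0.4, 1.0]
opening: 0.0513
```

Call:
send_rows(
  targets=[
    [0.1, [-1, 0, 0], 0],
    [0.1, [-1, 0, 0], 0],
  ],
)

```text
t: 8.3
tool_pos: [0.5374, 0.1062, 0.0458]
orientation: [-0.028, -3.141, 0.0]
force: [-5.5, -0.3, 0.9]
opening: 0.0515
```

Call:
send_rows(
  targets=[
    [0.1, [-0.7, 0, 0], 0],
    [0.1, [-0.7, 0, 0], 0],
  ],
)

```text
t: 8.5
tool_pos: [0.5387, 0.1062, 0.0458]
orientation: [-0.028, -3.141, -0.0]
force: [-5.3, -0.1, 1.1]
opening: 0.0515
```

Call:
send_rows(
  targets=[
    [0.1, [-0.7, 0, 0], 0],
    [0.1, [-0.7, 0, 0], 0],
  ],
)

```text
t: 8.7
tool_pos: [0.5401, 0.1061, 0.0458]
orientation: [-0.028, -3.141, 0.0]
force: [-5.5, -0.6, 1.2]
opening: 0.0507
```

Call:
send_rows(
  targets=[
    [0.1, [-0.5, 0, 0], 0],
    [0.1, [-0.5, 0, 0], 0],
  ],
)

```text
t: 8.9
tool_pos: [0.5411, 0.1061, 0.0458]
orientation: [-0.028, -3.141, 0.0]
force: [-5.7, -0.5, 0.7]
opening: 0.0511
```

Call:
send_rows(
  targets=[
    [0.1, [-0.7, 0, 0], 0],
    [0.1, [-0.7, 0, 0], 0],
  ],
)

```text
t: 9.1
tool_pos: [0.5423, 0.1061, 0.0458]
orientation: [-0.028, -3.141, 0.0]
force: [-9.7, -0.1, 4.4]
opening: 0.0512
```

Call:
send_rows(
  targets=[
    [0.1, [-0.5, 0, 0], 0],
    [0.1, [-0.5, 0, 0], 0],
  ],
)

```text
t: 9.3
tool_pos: [0.5422, 0.1061, 0.0458]
orientation: [-0.027, -3.139, 0.0]
force: [-15.1, -0.7, 9.0]
opening: 0.0507
```

Call:
send_rows(
  targets=[
    [0.1, [-0.5, 0, 0], 0],
    [0.1, [-0.5, 0, 0], 0],
  ],
)

```text
t: 9.5
tool_pos: [0.5422, 0.1061, 0.0458]
orientation: [-0.027, -3.136, 0.0]
force: [-20.6, -1.1, 14.1]
opening: 0.0512
```

Call:
send_rows(
  targets=[
    [0.1, [1, 0, 0], 0],
    [0.1, [3, 0, 0], 0],
    [0.1, [10, 0, 0], 0],
    [0.1, [20, 0, 0], 0],
    [0.1, [30, 0, 0], 0],
    [0.1, [30, 0, -40], 0],
    [0.1, [0, 0, -45], 0],
    [0.1, [0, 0, -45], 0],
    [0.1, [0, 0, -45], 0],
    [0.1, [0, 0, -45], 0],
    [0.1, [0, 0, 0], 0],
  ],
)

```text
t: 10.6
tool_pos: [0.454, 0.1081, 0.2738]
orientation: [0.028, 3.128, 0.003]
force: [0.2, 0.3, 0.4]
opening: 0.0512
```

```bash
python3 st.py .615 .105 .26 171
python3 - <<'E'
from plant import optics
from h import *
c=optics.read_camera("side"); cv2.imwrite("pics/s4.png",cv2.resize(c["color"][130:240,260:370,::-1],None,fx=5,fy=5,interpolation=2))
c=optics.read_camera("wrist"); cv2.imwrite("pics/w4.png",c["color"][:,:,::-1])
c=optics.read_camera("top"); cv2.imwrite("pics/t4.png",cv2.resize(c["color"][130:260,230:350,::-1],None,fx=4.6,fy=4.6,interpolation=2))
E
```

```text
t 10.6 pos [0.454  0.1081 0.2738] H 178.99 tilt [ 0.014  0.002 -1.   ] q [ 0.124 -0.268  1.769 -0.     1.627 -1.429] F [0.18 0.29 0.36] T [0.056 0.025 0.013] tq6 -0.003 op 0.0512
turn first 0.1394 then shift [-159.6   22.1   13.8]
```

View pics/s4.png

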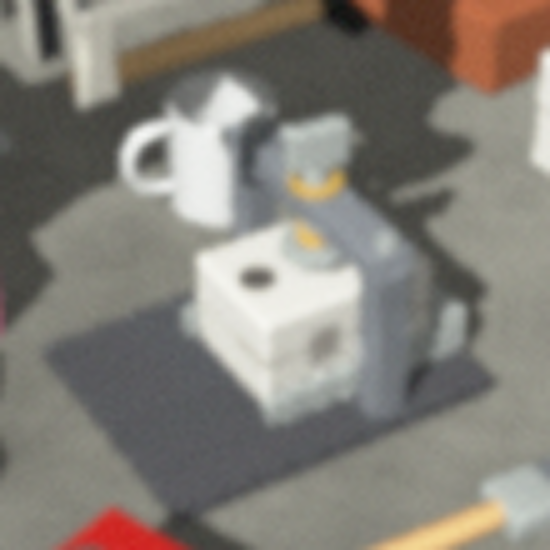

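View pics/t4.png

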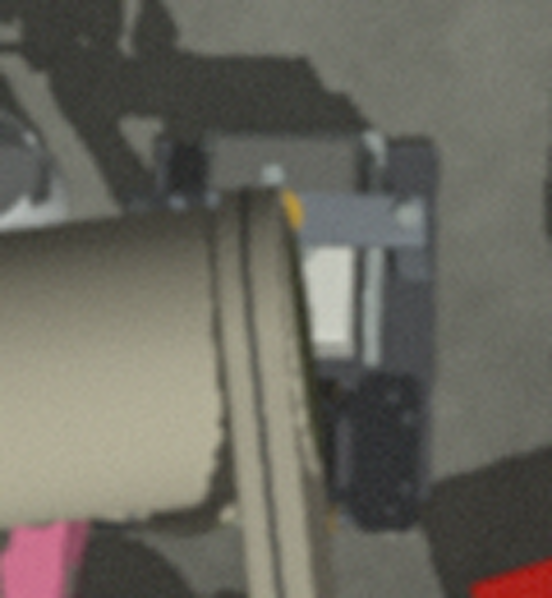

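View pics/w4.png

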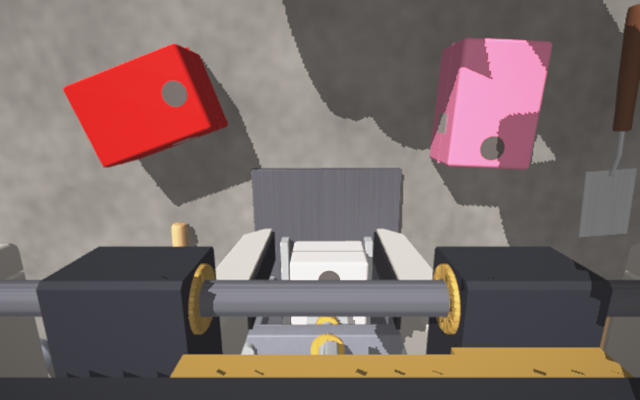

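Call:
send_rows(
  targets=[
    [0.5, [-40, 0, 0], 0],
    [0.5, [-40, 0, 0], 0],
    [0.5, [-40, 0, 0], 0],
    [0.5, [-35, 0, 0], 0],
    [0.5, [0, 0, 0], 0],
  ],
)

```text
t: 11.25
tool_pos: [0.6066, 0.1042, 0.2598]
orientation: [-0.029, -3.134, 0.001]
force: [-1.2, 0.0, -0.7]
opening: 0.07
```

```bash
python3 st.py .615 .105 .26 171
python3 - <<'E'
from plant import optics
from h import *
c=optics.read_camera("wrist"); cv2.imwrite("pics/w5.png",c["color"][:,:,::-1])
for r in optics.cut_out("wrist","knob_grip"): print(r["confidence"],r["point"],unproj(c,r["point"],.186)); 
print(proj(c,[[.615,.105,.186],[.6,.105,.186],[.615,.105,.156]]))
E
```

```text
t 11.25 pos [0.6066 0.1042 0.2598] H 178.93 tilt [-0.007 -0.001 -1.   ] q [ 0.087  0.166  1.374 -0.     1.608 -1.465] F [-1.16  0.04 -0.69] T [0.064 0.091 0.026] tq6 -0.103 op 0.07
turn first 0.1385 then shift [-8.1  2.1 -0.2]
0.69 [330.2, 216.6] [0.61358431 0.10958405 0.186     ]
0.29 [21.6, 258.9] [ 0.64245354 -0.12546848  0.186     ]
[[324.01887842 218.55793441]
 [323.61247717 198.81309443]
 [324.00630669 207.89112204]]
```

View pics/w5.png

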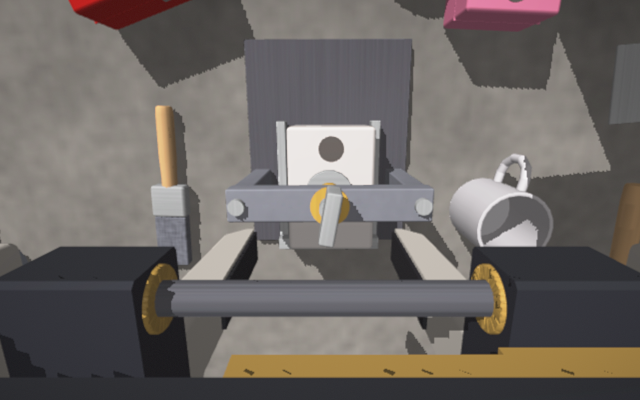

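Run:
```python
from plant import optics
from h import *
c=optics.read_camera("wrist"); cv2.imwrite("pics/w6.png",cv2.resize(c["color"][150:270,220:440,::-1],None,fx=3.6,fy=3.6,interpolation=2))
cv2.imwrite("pics/w6b.png",cv2.resize(c["color"][170:260,290:370,::-1],None,fx=6.5,fy=6.5,interpolation=2))
```

```text
(no output)
```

View pics/w6b.png

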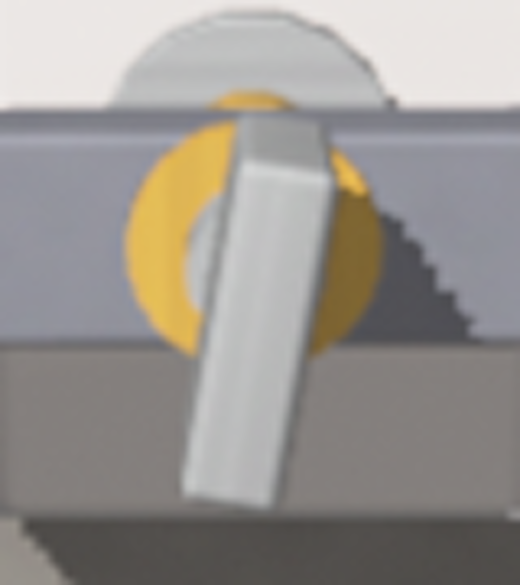

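```bash
python3 - <<'E'
from plant import optics
from h import *
c=optics.read_camera("wrist")
P=[unproj(c,((u+.5)/6.5-.5+290,(v+.5)/6.5-.5+170),.186) for u,v in [(243,165),(333,180),(275,508),(185,495)]]
P=np.array(P)[:,:2]; print(P, P.mean(0)); d=(P[3]+P[2]-P[0]-P[1])/2; print(np.linalg.norm(d),np.degrees(np.arctan2(d[1],d[0])),np.linalg.norm(P[0]-P[1]))
# crossbar end screws at z .142 symmetric
for uv in [(227.5,189),(432,189)]: print(unproj(c,uv,.142))
E
python3 st.py .6145 .1055 .20 171
```

```text
[[0.59598225 0.10819472]
 [0.59792506 0.11837863]
 [0.63754196 0.11126891]
 [0.63570776 0.10070909]] [0.61678926 0.10963784]
0.04033684145739222 -10.42326831212175 0.010367573076166937
[0.59939246 0.0224614  0.142     ]
[0.60275706 0.19944249 0.142     ]
t 11.45 pos [0.6043 0.105  0.2645] H 179.0 tilt [-0.002 -0.    -1.   ] q [ 0.088  0.154  1.379  0.     1.61  -1.465] F [-0.15  0.76  0.89] T [0.036 0.044 0.027] tq6 -0.0 op 0.0701
turn first 0.1396 then shift [-9.9  2.1 64.5]
```

```bash
python3 st.py .616 .1085 .20 169.6
```

```text
t 11.45 pos [0.6043 0.105  0.2645] H 179.0 tilt [-0.002 -0.    -1.   ] q [ 0.088  0.154  1.379  0.     1.61  -1.465] F [-0.15  0.76  0.89] T [0.036 0.044 0.027] tq6 -0.0 op 0.0701
turn first 0.164 then shift [-10.8   5.6  64.5]
```

Call:
send_rows(
  targets=[
    [0.0, [0, 0, 0], 0.08],
    [0.0, [0, 0, 0], 0.084],
    [0.0, [-10.8, 5.6, 20], 0],
    [0.0, [0, 0, 20], 0],
    [0.0, [0, 0, 20], 0],
    [0.0, [0, 0, 5], 0],
    [0.0, [0, 0, 0], 0],
    [0.0, [0, 0, 0], 0],
  ],
)

```text
t: 12.25
tool_pos: [0.6173, 0.1086, 0.2023]
orientation: [0.284, 3.127, 0.001]
force: [-0.2, 0.2, 0.7]
opening: 0.0464
```

```bash
python3 st.py .616 .1085 .153 169.6
python3 - <<'E'
from plant import optics
from h import *
c=optics.read_camera("wrist"); cv2.imwrite("pics/w7.png",c["color"][:,:,::-1])
E
```

```text
t 12.25 pos [0.6173 0.1086 0.2023] H 169.61 tilt [ 0.002  0.    -1.   ] q [ 0.092  0.208  1.432 -0.     1.5   -1.297] F [-0.18  0.17  0.68] T [-0.003 -0.035  0.018] tq6 0.001 op 0.0464
turn first 0.0001 then shift [ 1.3 -0.4 49.3]
```

View pics/w7.png

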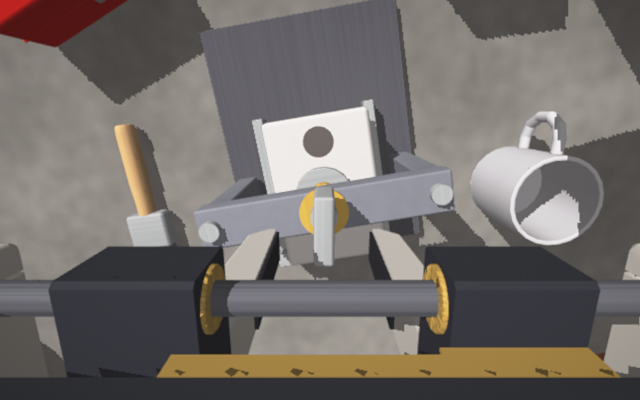

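Run:
```python
from plant import optics
from h import *
c=optics.read_camera("wrist"); cv2.imwrite("pics/w8.png",cv2.resize(c["color"][170:280,280:370,::-1],None,fx=5,fy=5,interpolation=2))
for uv in [(324,198),(324,264)]: print(unproj(c,uv,.186))
```

```text
[0.5971124  0.11338992 0.186     ]
[0.63605902 0.10619745 0.186     ]
```

View pics/w8.png

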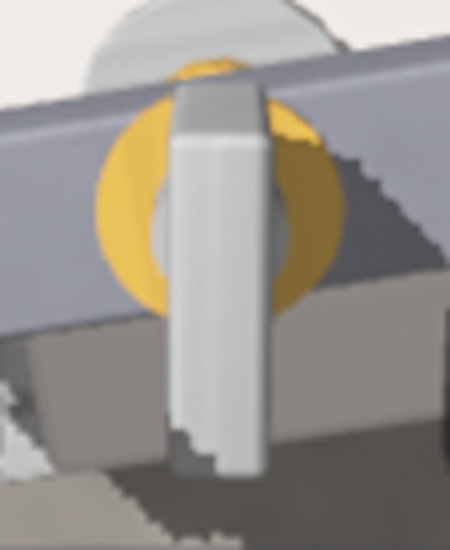

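Call:
send_rows(
  targets=[
    [0.0, [1, 0, 15], 0],
    [0.0, [0, 0, 15], 0],
    [0.0, [0, 0, 10], 0],
    [0.0, [0, 0, 9], 0],
    [0.0, [0, 0, 0], 0],
    [0.0, [0, 0, 0], 0],
  ],
)

```text
t: 12.95
tool_pos: [0.6159, 0.1087, 0.1512]
orientation: [-0.285, -3.128, 0.0]
force: [0.2, -0.0, 0.9]
opening: 0.0466
```

```bash
python3 st.py .616 .1085 .153 169.6
python3 - <<'E'
from plant import optics
from h import *
c=optics.read_camera("wrist"); cv2.imwrite("pics/w9.png",c["color"][:,:,::-1])
E
```

```text
t 12.95 pos [0.6159 0.1087 0.1512] H 169.6 tilt [-0.001 -0.    -1.   ] q [ 0.093  0.238  1.492 -0.     1.413 -1.297] F [ 0.22 -0.04  0.88] T [-0.009 -0.035 -0.023] tq6 -0.0 op 0.0466
turn first -0.0001 then shift [-0.1 -0.2 -1.8]
```

View pics/w9.png

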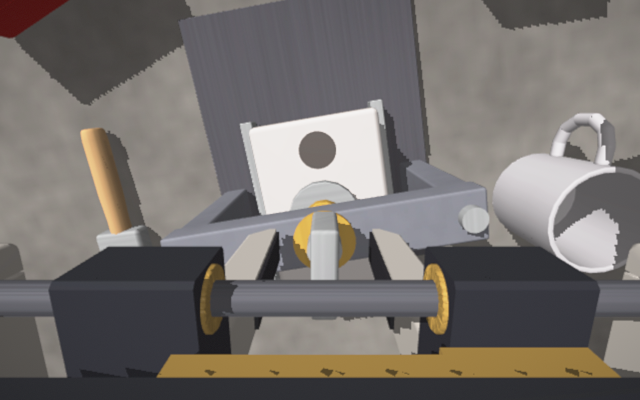

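Call:
send_rows(
  newtons=10,
  targets=[
    [-1, [0, 0, 0], 0],
    [-1, [0, 0, 0], 0],
    [-1, [0, 0, 0], 0],
    [-1, [0, 0, 0], 0],
    [-1, [0, 0, 0], 0],
    [-1, [0, 0, 0], 0],
  ],
)

```text
t: 13.6
tool_pos: [0.6163, 0.1087, 0.1519]
orientation: [0.285, 3.128, 0.0]
force: [0.0, 0.3, 1.7]
opening: 0.0171
```

```bash
python3 st.py .616 .1085 .153 169.6
```

```text
t 13.6 pos [0.6163 0.1087 0.1519] H 169.6 tilt [ 0.  0. -1.] q [ 0.093  0.237  1.491  0.     1.413 -1.297] F [0.01 0.34 1.73] T [ 0.064 -0.034 -0.013] tq6 -0.004 op 0.0171
turn first -0.0001 then shift [ 0.2 -0.3 -1.1]
```

Still closing; I'll set the working grip.

Call:
send_rows(
  newtons=55,
  targets=[
    [-1, [0, 0, 0], 0],
    [-1, [0, 0, 0], 0],
    [-1, [0, 0, 0], 0],
    [-1, [0, 0, 0], 0],
  ],
)

```text
t: 14.0
tool_pos: [0.6163, 0.1088, 0.1519]
orientation: [0.285, 3.128, 0.0]
force: [-0.5, 0.3, 2.0]
opening: 0.0156
```

```bash
python3 st.py .616 .1085 .153 169.6
```

```text
t 14.0 pos [0.6163 0.1088 0.1519] H 169.6 tilt [ 0.  0. -1.] q [ 0.093  0.237  1.491  0.     1.413 -1.297] F [-0.46  0.35  1.99] T [ 0.147  0.043 -0.043] tq6 -0.017 op 0.0156
turn first -0.0 then shift [ 0.2 -0.3 -1.1]
```

Call:
send_rows(
  targets=[
    [-1, [0, 0, 0], 0],
    [-1, [0, 0, 0], 0],
    [-1, [0, 0, 0], 0],
    [-1, [0, 0, 0], 0],
  ],
)

```text
t: 14.4
tool_pos: [0.6162, 0.1087, 0.1518]
orientation: [0.285, 3.128, 0.0]
force: [-0.9, 1.2, 3.8]
opening: 0.0158
```

```bash
python3 st.py .616 .1085 .153 169.6
python3 - <<'E'
from plant import optics
from h import *
c=optics.read_camera("wrist"); cv2.imwrite("pics/w10.png",cv2.resize(c["color"][180:370,220:430,::-1],None,fx=3,fy=3,interpolation=2))
E
```

```text
t 14.4 pos [0.6162 0.1087 0.1518] H 169.59 tilt [ 0.  0. -1.] q [ 0.093  0.237  1.491  0.     1.413 -1.297] F [-0.88  1.21  3.77] T [ 0.154 -0.017 -0.062] tq6 -0.017 op 0.0158
turn first -0.0001 then shift [ 0.2 -0.3 -1.2]
```

View pics/w10.png

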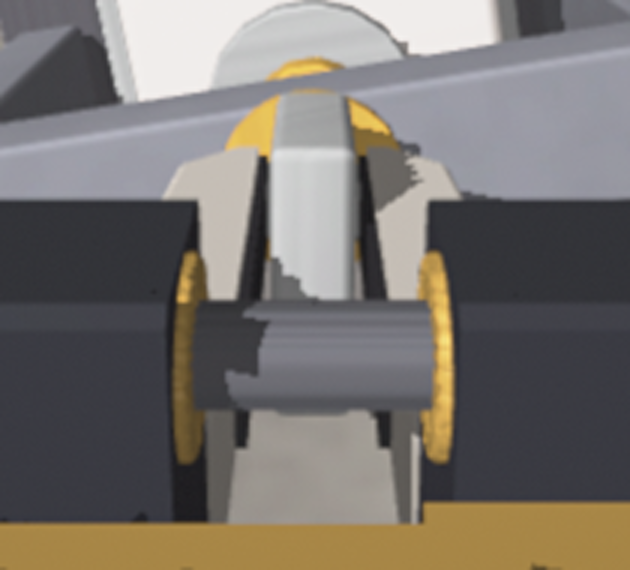

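Call:
send_rows(
  newtons=55,
  targets=[
    [-0.4, [0, 0, 0], 0],
    [-0.4, [0, 0, 0], 0],
    [-0.4, [0, 0, -8], 0],
    [-1, [0, 0, 0], 0],
    [-1, [0, 0, 0], 0],
    [-1, [0, 0, 0], 0],
    [-1, [0, 0, 0], 0],
  ],
)

```text
t: 15.15
tool_pos: [0.6163, 0.1088, 0.1598]
orientation: [0.285, 3.128, 0.0]
force: [-0.3, 0.5, 2.6]
opening: 0.012
```

```bash
python3 st.py .616 .1085 .153 169.6
```

```text
t 15.15 pos [0.6163 0.1088 0.1598] H 169.59 tilt [ 0.  0. -1.] q [ 0.093  0.231  1.483  0.     1.427 -1.296] F [-0.26  0.49  2.6 ] T [ 0.137 -0.094 -0.134] tq6 -0.123 op 0.012
turn first -0.0002 then shift [ 0.2 -0.3  6.8]
```

Call:
send_rows(
  targets=[
    [-1, [0, 0, 0], 0.0873],
    [-1, [0, 0, 0], 0.0873],
    [-1, [0, 0, 0], 0.0873],
    [-1, [0, 0, 0], 0.0873],
  ],
)

```text
t: 15.55
tool_pos: [0.6163, 0.1088, 0.1598]
orientation: [0.829, 3.03, 0.0]
force: [0.5, 1.2, 1.5]
opening: 0.0118
```

```bash
python3 st.py
```

```text
t 15.55 pos [0.6163 0.1088 0.1598] H 149.4 tilt [ 0.  0. -1.] q [ 0.093  0.231  1.483  0.     1.427 -0.944] F [0.49 1.21 1.52] T [ 0.07  -0.086  0.23 ] tq6 -1.643 op 0.0118
```

Call:
send_rows(
  targets=[
    [-1, [0, 0, 0], 0.0873],
    [-1, [0, 0, 0], 0.0873],
  ],
)

```text
t: 15.75
tool_pos: [0.6163, 0.1089, 0.1597]
orientation: [1.09, 2.946, 0.001]
force: [1.1, 0.9, 2.2]
opening: 0.0115
```

```bash
python3 st.py
```

```text
t 15.75 pos [0.6163 0.1089 0.1597] H 139.4 tilt [ 0.  0. -1.] q [ 0.093  0.231  1.483  0.     1.427 -0.769] F [1.14 0.87 2.16] T [ 0.1   -0.112  0.127] tq6 -1.642 op 0.0115
```

```bash
cat > av.py <<'E'
import sys
from plant import robot,optics
from h import *
L=[];J=[];n=int(sys.argv[1]) if len(sys.argv)>1 else 5
for i in range(n):
    s=robot.read_state(); L.append(s["wrist_torque"][2]);J.append(s["joint_torque"][5])
    if i<n-1: optics.read_camera("wrist")
M=R.from_rotvec(s["orientation"]).as_matrix()
print("t",round(s["t"],2),"H",np.degrees(np.arctan2(M[1,0],M[0,0])).round(2),"Tz",np.round(L,3),"mean",np.mean(L).round(3),"F",s["force"].round(1),"j6",np.round(J,2), "z",s["tool_pos"].round(4),"op",round(s["opening"],4))
E
python3 av.py 6
```

```text
t 16.0 H 139.72 Tz [ 0.127  0.014 -0.167 -0.138 -0.27  -0.233] mean -0.111 F [0.4 1.7 1.1] j6 [-1.64 -1.34  1.48  0.56  0.06 -0.14] z [0.6163 0.1089 0.1598] op 0.0115
```

Call:
send_rows(
  targets=[
    [-1, [0, 0, 0], 0.0873],
    [-1, [0, 0, 0], 0.0873],
  ],
)

```text
t: 16.2
tool_pos: [0.6164, 0.1089, 0.1598]
orientation: [1.339, 2.841, 0.001]
force: [1.5, 1.9, 1.8]
opening: 0.0115
```

```bash
python3 av.py 6
```

```text
t 16.45 H 129.75 Tz [ 0.163  0.033 -0.15  -0.193 -0.17  -0.177] mean -0.082 F [2.1 1.9 1.2] j6 [-1.79 -1.32  1.49  0.54  0.03 -0.16] z [0.6164 0.1089 0.1598] op 0.0114
```

Call:
send_rows(
  targets=[
    [-1, [0, 0, 0], 0.0785],
    [-1, [0, 0, 0], 0.0611],
    [-1, [0, 0, 0], 0.0175],
    [-1, [0, 0, 0], 0.0087],
    [-1, [0, 0, 0], 0.0087],
  ],
)

```text
t: 16.95
tool_pos: [0.6164, 0.1089, 0.1598]
orientation: [1.578, 2.716, 0.001]
force: [3.0, 4.0, 1.6]
opening: 0.0117
```

```bash
python3 av.py 6
```

```text
t 17.2 H 119.7 Tz [0.231 0.152 0.158 0.143 0.178 0.144] mean 0.168 F [3.2 3.8 1.4] j6 [-0.04  0.05  0.3   0.2   0.16  0.15] z [0.6164 0.1089 0.1598] op 0.0116
```

Call:
send_rows(
  targets=[
    [-1, [0, 0, 0], 0.0785],
    [-1, [0, 0, 0], 0.0611],
    [-1, [0, 0, 0], 0.0175],
    [-1, [0, 0, 0], 0.0087],
    [-1, [0, 0, 0], 0.0087],
  ],
)

```text
t: 17.7
tool_pos: [0.6165, 0.109, 0.1598]
orientation: [1.809, 2.568, 0.001]
force: [4.9, 3.4, 1.2]
opening: 0.0117
```

```bash
python3 av.py 5
```

```text
t 17.9 H 109.7 Tz [0.154 0.176 0.147 0.113 0.119] mean 0.142 F [4.1 3.8 0. ] j6 [0.02 0.07 0.3  0.2  0.16] z [0.6165 0.1089 0.1598] op 0.0118
```

Call:
send_rows(
  targets=[
    [-1, [0, 0, 0], 0.0785],
    [-1, [0, 0, 0], 0.0611],
    [-1, [0, 0, 0], 0.0175],
    [-1, [0, 0, 0], 0.0087],
    [-1, [0, 0, 0], 0.0087],
  ],
)

```text
t: 18.4
tool_pos: [0.6165, 0.109, 0.1598]
orientation: [2.026, 2.401, 0.001]
force: [4.8, 4.3, 0.7]
opening: 0.0117
```

```bash
python3 av.py 5
```

```text
t 18.6 H 99.7 Tz [0.153 0.161 0.128 0.154 0.147] mean 0.148 F [5.  4.7 0.7] j6 [0.02 0.07 0.3  0.2  0.16] z [0.6165 0.109  0.1598] op 0.0118
```

Call:
send_rows(
  targets=[
    [-1, [0, 0, 0], 0.0785],
    [-1, [0, 0, 0], 0.0611],
    [-1, [0, 0, 0], 0.0175],
    [-1, [0, 0, 0], 0.0087],
    [-1, [0, 0, 0], 0.0087],
  ],
)

```text
t: 19.1
tool_pos: [0.6166, 0.109, 0.1598]
orientation: [2.227, 2.215, 0.002]
force: [5.1, 4.1, 0.1]
opening: 0.012
```

```bash
python3 av.py 5
```

```text
t 19.3 H 89.7 Tz [0.183 0.136 0.141 0.104 0.11 ] mean 0.135 F [4.8 4.7 0.2] j6 [0.02 0.07 0.3  0.2  0.16] z [0.6166 0.1089 0.1598] op 0.0118
```

Call:
send_rows(
  targets=[
    [-1, [0, 0, 0], 0.0785],
    [-1, [0, 0, 0], 0.0611],
    [-1, [0, 0, 0], 0.0175],
    [-1, [0, 0, 0], 0.0087],
    [-1, [0, 0, 0], 0.0087],
  ],
)

```text
t: 19.8
tool_pos: [0.6166, 0.1089, 0.1598]
orientation: [2.412, 2.012, 0.002]
force: [5.2, 3.1, -0.1]
opening: 0.0114
```

```bash
python3 av.py 5
```

```text
t 20.0 H 79.7 Tz [0.157 0.21  0.165 0.146 0.17 ] mean 0.169 F [ 4.8  3.9 -0.2] j6 [0.02 0.07 0.3  0.2  0.16] z [0.6166 0.109  0.1598] op 0.0117
```

Call:
send_rows(
  targets=[
    [-1, [0, 0, 0], 0.0785],
    [-1, [0, 0, 0], 0.0611],
    [-1, [0, 0, 0], 0.0175],
    [-1, [0, 0, 0], 0.0087],
    [-1, [0, 0, 0], 0.0087],
  ],
)

```text
t: 20.5
tool_pos: [0.6167, 0.1089, 0.1598]
orientation: [2.578, 1.795, 0.002]
force: [5.5, 3.6, -0.9]
opening: 0.0115
```

```bash
python3 av.py 5
```

```text
t 20.7 H 69.7 Tz [0.22  0.18  0.174 0.079 0.159] mean 0.162 F [5.4 2.9 0.1] j6 [0.02 0.07 0.3  0.2  0.16] z [0.6167 0.1089 0.1598] op 0.0116
```

Call:
send_rows(
  targets=[
    [-1, [0, 0, 0], 0.0785],
    [-1, [0, 0, 0], 0.0611],
    [-1, [0, 0, 0], 0.0175],
    [-1, [0, 0, 0], 0.0087],
    [-1, [0, 0, 0], 0.0087],
  ],
)

```text
t: 21.2
tool_pos: [0.6167, 0.1089, 0.1598]
orientation: [2.725, 1.563, 0.002]
force: [5.5, 4.5, -0.1]
opening: 0.0116
```

```bash
python3 av.py 5
```

```text
t 21.4 H 59.7 Tz [0.187 0.18  0.169 0.14  0.153] mean 0.166 F [5.5 3.7 0.6] j6 [0.02 0.07 0.3  0.2  0.16] z [0.6167 0.1089 0.1598] op 0.0115
```

Call:
send_rows(
  targets=[
    [-1, [0, 0, 0], 0.0785],
    [-1, [0, 0, 0], 0.0611],
    [-1, [0, 0, 0], 0.0175],
    [-1, [0, 0, 0], 0.0087],
    [-1, [0, 0, 0], 0.0087],
  ],
)

```text
t: 21.9
tool_pos: [0.6168, 0.1088, 0.1598]
orientation: [2.851, 1.32, 0.002]
force: [6.7, 4.5, -0.0]
opening: 0.0117
```

```bash
python3 av.py 5
```

```text
t 22.1 H 49.7 Tz [0.224 0.157 0.176 0.159 0.16 ] mean 0.175 F [ 6.8  4.2 -0.3] j6 [0.02 0.07 0.3  0.2  0.16] z [0.6168 0.1088 0.1598] op 0.0116
```

Call:
send_rows(
  targets=[
    [-1, [0, 0, 0], 0.0785],
    [-1, [0, 0, 0], 0.0611],
    [-1, [0, 0, 0], 0.0175],
    [-1, [0, 0, 0], 0.0087],
    [-1, [0, 0, 0], 0.0087],
  ],
)

```text
t: 22.6
tool_pos: [0.6168, 0.1088, 0.1598]
orientation: [2.955, 1.066, 0.002]
force: [6.1, 3.0, 0.0]
opening: 0.0117
```

```bash
python3 av.py 5
```

```text
t 22.8 H 39.7 Tz [0.202 0.175 0.185 0.126 0.142] mean 0.166 F [ 5.6  3.  -0.9] j6 [0.02 0.07 0.3  0.2  0.16] z [0.6168 0.1088 0.1598] op 0.0118
```

Call:
send_rows(
  targets=[
    [-1, [0, 0, 0], 0.0785],
    [-1, [0, 0, 0], 0.0611],
    [-1, [0, 0, 0], 0.0175],
    [-1, [0, 0, 0], 0.0087],
    [-1, [0, 0, 0], 0.0087],
  ],
)

```text
t: 23.3
tool_pos: [0.6168, 0.1088, 0.1598]
orientation: [3.037, 0.805, 0.002]
force: [6.2, 3.5, -0.3]
opening: 0.0112
```

```bash
python3 av.py 5
```

```text
t 23.5 H 29.7 Tz [0.207 0.211 0.085 0.14  0.129] mean 0.155 F [ 6.   3.2 -1.8] j6 [0.02 0.07 0.3  0.2  0.16] z [0.6168 0.1087 0.1598] op 0.0114
```

Call:
send_rows(
  targets=[
    [-1, [0, 0, 0], 0.0785],
    [-1, [0, 0, 0], 0.0611],
    [-1, [0, 0, 0], 0.0175],
    [-1, [0, 0, 0], 0.0087],
    [-1, [0, 0, 0], 0.0087],
  ],
)

```text
t: 24.0
tool_pos: [0.6168, 0.1087, 0.1598]
orientation: [3.095, 0.537, 0.002]
force: [6.2, 2.7, -0.5]
opening: 0.0118
```

```bash
python3 av.py 5
```

```text
t 24.2 H 19.7 Tz [0.155 0.15  0.144 0.105 0.143] mean 0.14 F [ 5.9  3.3 -0.4] j6 [0.02 0.07 0.3  0.2  0.16] z [0.6168 0.1087 0.1598] op 0.0114
```

Call:
send_rows(
  targets=[
    [-1, [0, 0, 0], 0.0785],
    [-1, [0, 0, 0], 0.0611],
    [-1, [0, 0, 0], 0.0175],
    [-1, [0, 0, 0], 0.0087],
    [-1, [0, 0, 0], 0.0087],
  ],
)

```text
t: 24.7
tool_pos: [0.6169, 0.1086, 0.1598]
orientation: [3.13, 0.265, 0.003]
force: [6.2, 3.5, -0.4]
opening: 0.0117
```

```bash
python3 av.py 5
```

```text
t 24.9 H 9.7 Tz [0.204 0.135 0.142 0.113 0.164] mean 0.151 F [6.8 2.9 0. ] j6 [0.02 0.07 0.3  0.2  0.16] z [0.6168 0.1086 0.1598] op 0.0117
```

Call:
send_rows(
  targets=[
    [-1, [0, 0, 0], 0.0785],
    [-1, [0, 0, 0], 0.0611],
    [-1, [0, 0, 0], 0.0175],
    [-1, [0, 0, 0], 0.0087],
    [-1, [0, 0, 0], 0.0087],
  ],
)

```text
t: 25.4
tool_pos: [0.6168, 0.1086, 0.1598]
orientation: [3.142, -0.009, 0.002]
force: [5.7, 2.7, -0.0]
opening: 0.0115
```

```bash
python3 av.py 5
```

```text
t 25.6 H -0.3 Tz [0.224 0.156 0.151 0.116 0.128] mean 0.155 F [ 6.1  2.6 -1.1] j6 [0.02 0.07 0.3  0.2  0.16] z [0.6169 0.1086 0.1598] op 0.0116
```

Call:
send_rows(
  targets=[
    [-1, [0, 0, 0], 0.0785],
    [-1, [0, 0, 0], 0.0611],
    [-1, [0, 0, 0], 0.0175],
    [-1, [0, 0, 0], 0.0087],
    [-1, [0, 0, 0], 0.0087],
  ],
)

```text
t: 26.1
tool_pos: [0.6168, 0.1086, 0.1598]
orientation: [-3.129, 0.282, -0.002]
force: [7.1, 2.1, -0.5]
opening: 0.0117
```

```bash
python3 av.py 5;  python3 - <<'E'
from plant import optics
from h import *
c=optics.read_camera("side"); cv2.imwrite("pics/s11.png",cv2.resize(c["color"][130:240,260:370,::-1],None,fx=5,fy=5,interpolation=2))
c=optics.read_camera("wrist"); cv2.imwrite("pics/w11.png",c["color"][:,:,::-1])
E
```

```text
t 26.3 H -10.3 Tz [0.226 0.127 0.139 0.112 0.157] mean 0.152 F [5.3 2.7 0.3] j6 [0.02 0.06 0.3  0.2  0.15] z [0.6169 0.1085 0.1598] op 0.0118
```

View pics/s11.png

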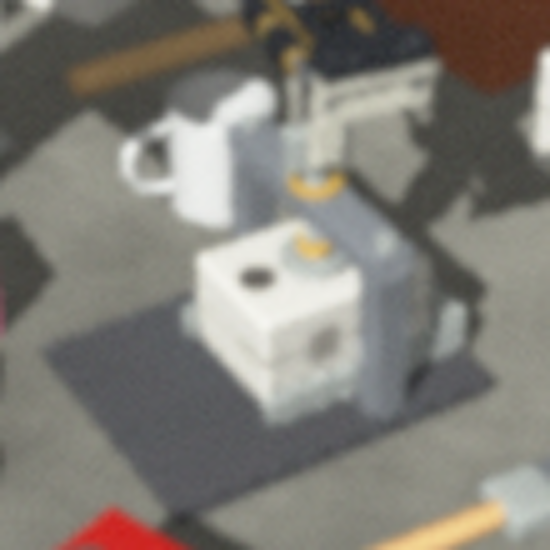

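View pics/w11.png

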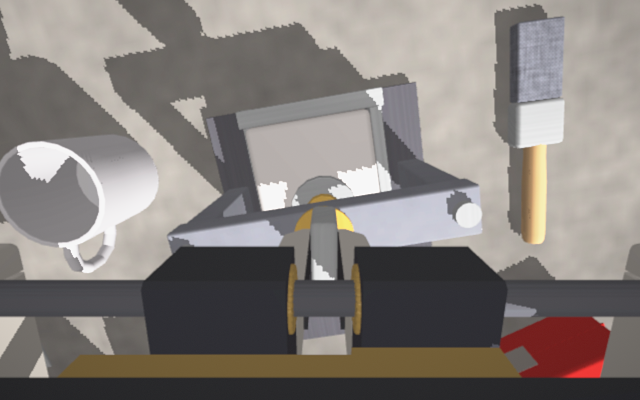

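Call:
send_rows(
  targets=[
    [-0.6, [0, 0, 0], 0],
    [0, [0, 0, 0], 0],
    [0.6, [0, 0, 0], 0],
    [0.6, [0, 0, 0], 0],
    [0.6, [0, 0, 0], 0],
    [0.6, [0, 0, 0], 0],
    [0.6, [0, 0, 0], 0],
  ],
)

```text
t: 27.1
tool_pos: [0.6161, 0.1087, 0.1597]
orientation: [3.129, -0.284, 0.0]
force: [0.0, 1.3, -0.0]
opening: 0.0622
```

```bash
python3 st.py .6163 .1088 .1598 169.7
python3 - <<'E'
from plant import optics
from h import *
c=optics.read_camera("wrist"); cv2.imwrite("pics/w12.png",c["color"][:,:,::-1])
E
```

```text
t 27.1 pos [0.6161 0.1087 0.1597] H -10.39 tilt [ 0. -0. -1.] q [ 0.093  0.231  1.483 -0.     1.427  1.845] F [ 0.04  1.3  -0.01] T [-0.006  0.195  0.01 ] tq6 -0.002 op 0.0622
turn first 3.14 then shift [-0.1  0.2 -0.1]
```

View pics/w12.png

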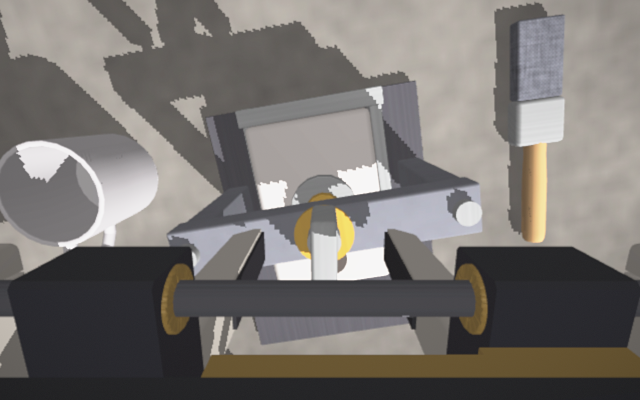

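Knob was turned with the gripper (bar upright at columns 312–337, still aligned with the jaws). Rotating the open gripper back half a turn.

Call:
send_rows(
  targets=[
    [0.6, [0, 0, 0], -0.14],
    [0.6, [0, 0, 0], -0.14],
    [0.6, [0, 0, 0], -0.14],
    [0.6, [0, 0, 0], -0.14],
    [0.6, [0, 0, 0], -0.14],
    [0.6, [0, 0, 0], -0.14],
    [0.6, [0, 0, 0], -0.14],
    [0.6, [0, 0, 0], -0.14],
    [0.6, [0, 0, 0], -0.14],
    [0.6, [0, 0, 0], -0.14],
    [0.6, [0, 0, 0], -0.14],
    [0.6, [0, 0, 0], -0.14],
  ],
)

```text
t: 28.35
tool_pos: [0.6161, 0.1087, 0.1597]
orientation: [2.294, 2.146, 0.0]
force: [-0.3, -0.1, -0.3]
opening: 0.0742
```

Call:
send_rows(
  targets=[
    [0.6, [0, 0, 0], -0.14],
    [0.6, [0, 0, 0], -0.14],
    [0.6, [0, 0, 0], -0.14],
    [0.6, [0, 0, 0], -0.14],
    [0.6, [0, 0, 0], -0.14],
    [0.6, [0, 0, 0], -0.14],
    [0.6, [0, 0, 0], -0.14],
    [0.6, [0, 0, 0], -0.14],
    [0.6, [0, 0, 0], -0.14],
    [0.6, [0, 0, 0], -0.14],
    [0.6, [0, 0, 0], -0.06],
    [0.6, [0, 0, 0], 0],
  ],
)

```text
t: 29.55
tool_pos: [0.6161, 0.1087, 0.1597]
orientation: [0.286, 3.129, -0.0]
force: [0.6, -0.0, -0.6]
opening: 0.0742
```

```bash
python3 st.py .6163 .1088 .1598 169.7
python3 - <<'E'
from plant import optics
from h import *
c=optics.read_camera("wrist"); cv2.imwrite("pics/w13.png",c["color"][:,:,::-1])
E
```

```text
t 29.55 pos [0.6161 0.1087 0.1597] H 169.56 tilt [ 0. -0. -1.] q [ 0.093  0.231  1.483 -0.     1.427 -1.296] F [ 0.62 -0.   -0.61] T [ 0.037 -0.039 -0.003] tq6 -1.316 op 0.0742
turn first -0.0024 then shift [-0.1  0.1 -0.1]
```

View pics/w13.png

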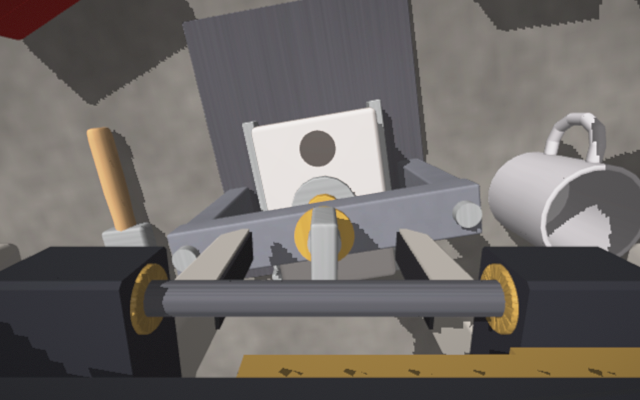

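Aligned (bar at 312–336, jaws centred at ~324). Gripping again.

Call:
send_rows(
  newtons=55,
  targets=[
    [-0.4, [0, 0, 0], 0],
    [-0.4, [0, 0, 0], 0],
    [-0.6, [0, 0, 0], 0],
    [-0.6, [0, 0, 0], 0],
    [-1, [0, 0, 0], 0],
    [-1, [0, 0, 0], 0],
    [-1, [0, 0, 0], 0],
    [-1, [0, 0, 0], 0],
    [-1, [0, 0, 0], 0],
  ],
)

```text
t: 30.5
tool_pos: [0.6162, 0.1088, 0.1596]
orientation: [0.287, 3.128, 0.0]
force: [-0.3, 1.0, -0.6]
opening: 0.0119
```

```bash
python3 av.py 2
```

```text
t 30.55 H 169.53 Tz [0.148 0.176] mean 0.162 F [1.  0.5 0.5] j6 [0.17 0.15] z [0.6162 0.1088 0.1596] op 0.0114
```

Call:
send_rows(
  targets=[
    [-1, [0, 0, 0], 0.035],
    [-1, [0, 0, 0], 0.0262],
    [-1, [0, 0, 0], 0.0087],
    [-1, [0, 0, 0], 0.0087],
    [-1, [0, 0, 0], 0.0087],
  ],
)

```text
t: 31.05
tool_pos: [0.6162, 0.1088, 0.1596]
orientation: [0.424, 3.113, 0.0]
force: [0.6, 0.5, 0.2]
opening: 0.0116
```

```bash
python3 av.py 5
```

```text
t 31.25 H 164.53 Tz [0.158 0.216 0.171 0.137 0.141] mean 0.165 F [ 0.9  1.5 -0.4] j6 [-0.    0.01  0.31  0.21  0.16] z [0.6161 0.1088 0.1596] op 0.0117
```

Call:
send_rows(
  targets=[
    [-1, [0, 0, 0], 0.035],
    [-1, [0, 0, 0], 0.0262],
    [-1, [0, 0, 0], 0.0087],
    [-1, [0, 0, 0], 0.0087],
    [-1, [0, 0, 0], 0.0087],
  ],
)

```text
t: 31.75
tool_pos: [0.6162, 0.1088, 0.1597]
orientation: [0.559, 3.091, 0.0]
force: [1.6, 1.8, -0.1]
opening: 0.0114
```

```bash
python3 av.py 5
```

```text
t 31.95 H 159.53 Tz [0.178 0.177 0.146 0.182 0.161] mean 0.169 F [ 1.1  3.2 -0.4] j6 [0.   0.02 0.31 0.22 0.17] z [0.6162 0.1088 0.1597] op 0.0113
```

Call:
send_rows(
  targets=[
    [-1, [0, 0, 0], 0.035],
    [-1, [0, 0, 0], 0.0262],
    [-1, [0, 0, 0], 0.0087],
    [-1, [0, 0, 0], 0.0087],
    [-1, [0, 0, 0], 0.0087],
  ],
)

```text
t: 32.45
tool_pos: [0.6162, 0.1088, 0.1596]
orientation: [0.693, 3.064, 0.0]
force: [1.5, 3.4, -1.6]
opening: 0.0117
```

```bash
python3 av.py 5
```

```text
t 32.65 H 154.53 Tz [0.21  0.219 0.221 0.226 0.209] mean 0.217 F [ 2.1  4.8 -2.1] j6 [0.08 0.1  0.39 0.3  0.25] z [0.6162 0.1088 0.1596] op 0.0115
```

Call:
send_rows(
  targets=[
    [-1, [0, 0, 0], 0.035],
    [-1, [0, 0, 0], 0.0262],
    [-1, [0, 0, 0], 0.0087],
    [-1, [0, 0, 0], 0.0087],
    [-1, [0, 0, 0], 0.0087],
  ],
)

```text
t: 33.15
tool_pos: [0.6162, 0.1089, 0.1596]
orientation: [0.826, 3.031, 0.0]
force: [1.2, 4.3, -0.9]
opening: 0.0119
```

```bash
python3 av.py 5
```

```text
t 33.35 H 149.53 Tz [0.356 0.292 0.322 0.258 0.291] mean 0.304 F [ 2.5  4.5 -2.2] j6 [0.13 0.19 0.43 0.33 0.29] z [0.6162 0.1088 0.1596] op 0.0116
```

Call:
send_rows(
  targets=[
    [-1, [0, 0, 0], 0.035],
    [-1, [0, 0, 0], 0.0262],
    [-1, [0, 0, 0], 0.0087],
    [-1, [0, 0, 0], 0.0087],
    [-1, [0, 0, 0], 0.0087],
  ],
)

```text
t: 33.85
tool_pos: [0.6162, 0.1089, 0.1597]
orientation: [0.957, 2.992, 0.001]
force: [1.4, 5.3, -1.4]
opening: 0.012
```

```bash
python3 av.py 5
```

```text
t 34.05 H 144.53 Tz [0.283 0.276 0.305 0.311 0.213] mean 0.277 F [ 1.8  4.5 -1. ] j6 [0.13 0.19 0.43 0.33 0.29] z [0.6162 0.1089 0.1597] op 0.0116
```

Call:
send_rows(
  targets=[
    [-1, [0, 0, 0], 0.0873],
    [-1, [0, 0, 0], 0.0873],
    [-1, [0, 0, 0], 0.0873],
    [-1, [0, 0, 0], 0.0873],
    [-1, [0, 0, 0], 0.0873],
    [-1, [0, 0, 0], 0.0873],
    [-1, [0, 0, 0], 0.0436],
    [-1, [0, 0, 0], 0.0175],
    [-1, [0, 0, 0], 0.0087],
  ],
)

```text
t: 34.95
tool_pos: [0.6164, 0.109, 0.1596]
orientation: [1.791, 2.581, 0.001]
force: [2.5, 6.0, -2.2]
opening: 0.0119
```

```bash
python3 av.py 5
```

```text
t 35.15 H 110.53 Tz [0.332 0.343 0.305 0.254 0.243] mean 0.295 F [ 3.5  5.5 -2.3] j6 [0.33 0.26 0.45 0.33 0.29] z [0.6165 0.109  0.1597] op 0.0117
```

40° left to H ≈ 70.5.

Call:
send_rows(
  targets=[
    [-1, [0, 0, 0], 0.0873],
    [-1, [0, 0, 0], 0.0873],
    [-1, [0, 0, 0], 0.0873],
    [-1, [0, 0, 0], 0.0873],
    [-1, [0, 0, 0], 0.0873],
    [-1, [0, 0, 0], 0.0873],
    [-1, [0, 0, 0], 0.0873],
    [-1, [0, 0, 0], 0.0436],
    [-1, [0, 0, 0], 0.0262],
    [-1, [0, 0, 0], 0.0087],
    [-1, [0, 0, 0], 0.0087],
  ],
)

```text
t: 36.25
tool_pos: [0.6167, 0.109, 0.1597]
orientation: [2.565, 1.813, 0.002]
force: [4.8, 5.3, -3.4]
opening: 0.0117
```

```bash
python3 av.py 5;python3 - <<'E'
from plant import optics
from h import *
c=optics.read_camera("side"); cv2.imwrite("pics/s14.png",cv2.resize(c["color"][130:240,260:370,::-1],None,fx=5,fy=5,interpolation=2))
E
```

```text
t 36.45 H 70.52 Tz [0.311 0.32  0.29  0.298 0.359] mean 0.315 F [ 5.7  4.5 -2.5] j6 [0.18 0.22 0.45 0.35 0.31] z [0.6167 0.109  0.1597] op 0.0119
```

View pics/s14.png

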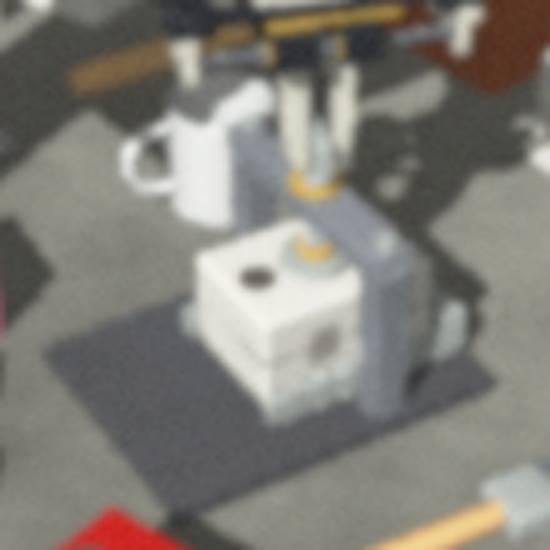

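Call:
send_rows(
  targets=[
    [-0.6, [0, 0, 0], 0],
    [-0.3, [0, 0, 0], 0],
    [0, [0, 0, 0], 0],
    [0, [0, 0, 0], 0],
    [0, [0, 0, 0], 0],
    [0, [0, 0, -20], 0],
    [0, [0, 0, -30], 0],
    [0, [0, 0, -40], 0],
    [0, [0, 0, -40], 0],
    [0, [0, 0, 0], 0],
  ],
)

```text
t: 37.5
tool_pos: [0.6189, 0.1089, 0.2977]
orientation: [2.561, 1.809, 0.015]
force: [0.5, -0.3, -0.2]
opening: 0.0464
```

```bash
python3 st.py;python3 - <<'E'
from plant import optics
from h import *
c=optics.read_camera("wrist"); cv2.imwrite("pics/w15.png",c["color"][:,:,::-1])
c=optics.read_camera("side"); cv2.imwrite("pics/s15.png",cv2.resize(c["color"][130:240,260:370,::-1],None,fx=5,fy=5,interpolation=2))
E
```

```text
t 37.5 pos [0.6189 0.1089 0.2977] H 70.49 tilt [ 0.011  0.001 -1.   ] q [ 0.093  0.178  1.294 -0.     1.659  0.433] F [ 0.51 -0.3  -0.2 ] T [-0.025  0.108 -0.051] tq6 -0.004 op 0.0464
```

View pics/w15.png

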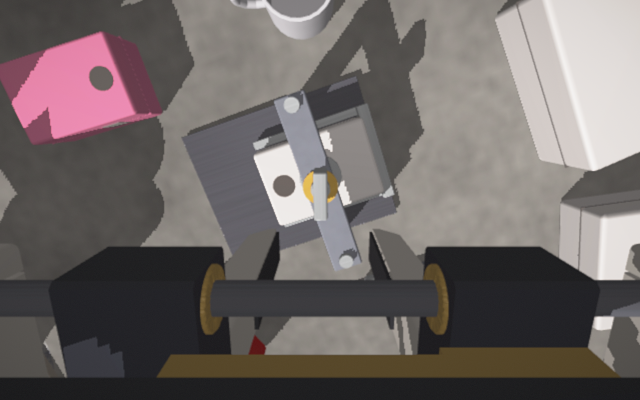

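View pics/s15.png

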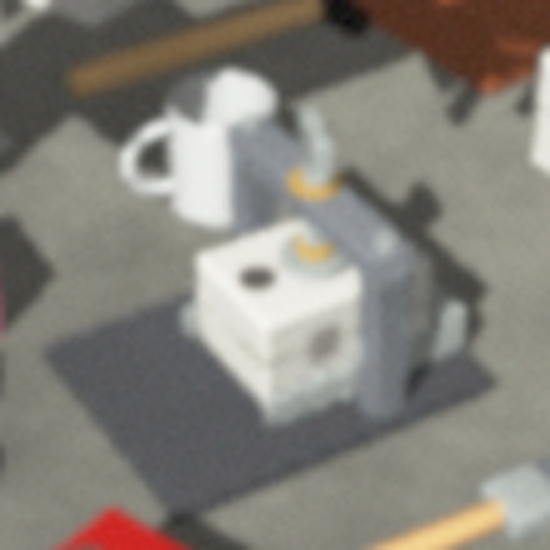

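The gripper is clear and the knob has stayed where I left it. The foot is on the mould, the mould is against the stop, and the mug and brush haven't moved.

Run:
```python
from plant import ticket
print(ticket.close_job())
```

```text
the job is handed in; nothing more can be done
None
```

I handed the job in at about 37.6 s. The mould is home against the end stop and clamped, and the gripper is raised clear of the knob.

- **Push:** I pushed the off-white mould about 77 mm along the bed. Force readings were 4–9 N while it slid. It stopped hard at TCP x = 0.5422 m, within 0.5 mm of the expected home position. The highest reading was about 25 N (20.6 N along the bed, under the 35 N that chips it). There was also an upward force of up to 14 N on the fingers while it was held against the stop.
- **First grip:** The first grip closed on the hub under the bar, reading 15.8 mm instead of 12 mm. I opened, raised 8 mm and gripped the bar itself before turning.
- **Turning and touch:** I turned the knob about 180° clockwise, then re-gripped. The turning torque rose from about 0.16 to 0.29–0.30 N m, which put the touch near 189° of total turn. I judge that good to about ±3°.
- **Quarter turn:** From there I gave it 90° more, ending at about 279°. The torque was then about 0.31 N m, close to the expected 0.335.
- **Last pictures:** The knob stayed where I left it, the foot is on the mould, and the mould looks flush with the stop. The mug and the brush look unmoved. I did not re-check the scraper, half, jar or cast, but the arm did not work near them.
- **Disagreement:** The scene cameras and the wrist camera differed by about 4 mm on the knob's sideways position. I aligned by the fingers as seen in the wrist picture, and the grip was centred.

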